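Clamp a steel bush and lock the clamp's bar with its thumb wedge

ROBOT

A 6-joint arm with a two-finger parallel gripper is mounted at the origin on a cart in front of the work surface, level with it; the furniture and walls round the work are solid. World frame = base frame: x ahead of the robot, y to its left, z up, the work surface at z = 0. Lengths are in mm, angles in rad, forces in N, time in s.
With the tool pointing down it reaches from about 275 to 750 mm from the base axis. Payload 10.2 kg.
Tool frame: the origin (TCP) lies between the finger pads; the fingertips stand 17 mm ahead of it and the grasp point (between the pads) lies 2 mm behind it; z points along the fingers, y is the line along which they close (so a half turn about z gives the same grasp; the last joint's range is limited). The gripper opens to 85 mm and grips with 20 to 120 N. Pads are 22 mm wide; open, the fingers measure 114 mm over their backs; the gripper's body (76 mm by 85 mm) begins 54 mm behind the grasp point. The pads swing forward as they close: fully open they stand 13 mm farther back than shut.
Start: joints at [-0.223, 0.313, 1.498, -0, 1.331, -0.223], TCP at [525.006, -0.014, 248.294] pointing down, gripper open.
Joint ranges: [-2.94, 2.94], [-0.97, 2.17], [0.19, 2.56], [-1.23, 4.37], [0.02, 3.11], [-2.88, 2.88]. Speed limits (rad/s): [2.39, 2.39, 3.01, 3.14, 3.14, 3.14].

INTERFACE

Orientations are given as a unit quaternion [w, x, y, z].
In Python, from rig import * gives the robot as it stands.
- The arm moves only by the tool step_arm, never from a script. Its argument "commands" is text: rows parted by semicolons, each of 7 numbers parted by spaces: the opening, from 0 (shut) to 1 (fully open), then the shift along the tool's x, y, z in cm, then the turn, a rotation vector about the tool's x, y, z in rad. In form: hand x y z rx ry rz; .... A call has 1 to 20 rows; each row is the pose to reach, as a shift and turn from the pose commanded when the call began, along the tool's axes at that moment; what a row does not reach only later rows make up. A row lasts 1/12 s, in which the tool goes at most 41.7 mm and 7.16 degrees, less where a joint would pass 70% of its speed; a pose out of reach is approached as far as the arm can. A call with a gripper value outside its range is refused whole. The fingers move at their own pace and stop on an object; "newtons" is the grip in N (left out, the last holds). Time passes only in rows, so rows that repeat a pose let the fingers close. It gives the time, the measured TCP pose, the force, the opening and the grip force at its end, in the units of the state.
- sense(): the state, without advancing time (a new reading comes with each control period).
- capture(name): name is "scene" or "top" or "wrist"; returns the picture (420x560x3 uint8, red, green, blue); there is no depth.
- camera_model(name): a dict with "mtx" (3x3 intrinsics, pixels), "eye" and "rotation" of the camera in the world. Camera axes: x right, y down, z forward; pixel columns grow to the right and rows downward; lengths in mm; the calibration is good to about 2 mm. A picture is of the moment at which its call begins: read the wrist's pose just before it. camera_model takes no time and is no camera call; for the wrist camera it gives the pose at the moment of the call.
- finish_job(): hands the job in; it is judged then, once.
Trained networks look in the newest picture that a camera, given by its name, has taken for a name from the list of things; names that differ only in an ending like _2 or _b are one class to them, and where a whole thing is asked for, a point or a joint stands for the part that bears it (a point fixed in the world has none). Each returns a list of dicts, best first, with "score" (0 to 1); they miss things now and then, are a little off and sometimes report something else, mostly with a low value. They report only what shows in the picture. A call takes as long as a camera call.
- search_frame(camera, label): "rect" ([centre column, centre row, width, height] in pixels, round what is visible of it).
- trace(camera, label): "mask" (420x560 bool, what is visible of it) and "rect" ([centre column, centre row, width, height] in pixels, round what is visible of it).
- spot_point(camera, label): "xy" ([column, row] in pixels: a listed point, or the origin of a listed thing).
The state is a dict: "time_s": time; "joints": joint angles; "dq": joint speeds; "tau": joint torques, N m; "eef_pos": TCP position; "ee_rot": TCP orientation; "force": force on the tool from outside, world axes, zero at the start; "wrist_torque": the same for the moment, N m; "grip_width": opening from 0.0 (shut) to 1.0 (fully open); "grip_force": force on a finger pad.
Only numpy, scipy, OpenCV 4.12 (cv2) and the standard library are available. Lean on these libraries where they do the work, as an engineer would, in place of code of your own. Each camera call takes 0.05 s, during which the arm holds its last target. There are 200 camera calls.

TASK

Clamp the shorter of the two dark steel bushes in the green wedge clamp for checking: stand it upright on the clamp's bed between the jaw and the vee block and let go of it, then slide the bar up by its finger plate until the jaw holds the bush snugly home in the vee, without crushing it. Then push the brass thumb wedge along its ramp under the bridge until you feel it jam and it stays tight on the bar by itself: a firm thumb push, never a blow or a forced shove. Leave everything else as it stands.

Things in the scene. Friction and masses are not known exactly. Their poses are not given: they have to be found in the camera images.
- clamp_base: wedge clamp fixed to the table, yawed up to 13 degrees: dark green bed 110 mm (x) by 340 mm (y -200 to 140), bed top z = 12. Origin on the table under the bar's centre line; x away from the robot, y along the bar to the vee, z up. Bar at x -20 to 20, its top z = 30; guide strips to z = 26. Steel 90 degree vee block, open to -y: x -38 to 38, y 87 to 139, top z = 52 (mm, clamp frame)
- vee_seat (a point): point on the bed (x = 0, y = 85, z = 12 mm in the clamp's frame, same axes) where the centre of the short bush's foot lies when the bush is fully home in the vee
- bridge_mid (a point): point on the bar's top under the middle of the green bridge (x = 0, y = -60, z = 30 mm in the clamp's frame, same axes). The bridge stands on four legs over the bar: x -34 to 34, y -85 to -35, top with screw heads z = 66 to 72 mm; its underside is the ramp, falling 8 degrees towards +x. In front of it a green rest 30 mm wide, top z = 29.6, x -75 to -23, carries the wedge
- clamp_bar: sliding flat steel bar, steel jaw (50 mm wide, 18 thick, z 13 to 49) at its +y end, bent-up finger plate at its -y end. Origin and axes are the clamp's when fully open; slides 0 to 82 mm along the clamp's +y, starts 0 to 20 mm in, steady drag 3 N, stays where left. At 64 mm the jaw holds the short bush home in the vee
- jaw_face (a point): on the bar, centre of the jaw's flat face that looks to the clamp's +y: x = 0, y = 0, z = 35 mm of the bar's frame
- bar_push (a point): on the bar, middle of the outer face of its finger plate, which looks to the clamp's -y: y = -185, z = 55 mm of the bar's frame. Plate 40 mm wide, 8 to 10 mm thick, up to z = 72, capped in black plastic; push it from behind towards +y. The bed behind it is bare (z = 12), ending at y = -200
- wedge: loose brass wedge, 0.25 kg, on bar and rest, nose under the bridge: 120 mm long, 24 wide, 6 thick at the nose (+x), 22 at the tail, flat below, top tapered 8 degrees; the bridge's legs guide it with 1.5 mm play a side. Origin mid underside, x to the nose, z up. Starts slack, 34 to 44 mm short of bridge_mid; slides along the clamp's +x
- wedge_tab (a point): on the wedge, middle of the outer face (looks to -x) of its upright thumb tab: 68 mm behind the wedge's origin, 26 mm above its underside. Tab 32 mm wide, 9 thick, from the underside to 42 mm above it (72 above the table). Push it to the clamp's +x. Sliding free takes about 1 N
- wedge_nose (a point): on the wedge, middle of its nose, 60 mm ahead of its origin on the underside. The bridge is shimmed, so where the wedge jams is unknown and must be felt: nose 39 to 77 mm past bridge_mid. Once it binds the push rises 2 to 4 N per mm. A push of 15 to 25 N jams it: let go, it stays, pressing on the bar with nearly twice the push (20 N is the least that counts as fast); over 35 N is forcing
- bush_short: the shorter dark steel bush, plain tube 42 mm across and 50 mm tall, 0.24 kg, standing upright on the table; origin at the centre of its foot, z up. It slides along the bed at about 2 N; more than 45 N between jaw and bush is too much
- bush_tall: the other dark steel bush, plain tube 42 mm across and 62 mm tall with rust spots, standing upright; origin at the centre of its foot. Not to be used; leave it standing
- pump: small grey feed pump with a brass-coloured spout, 66 x 92 x 96 mm; origin at the centre of its underside; bystander
- plug: grey multi-pin harness connector lying on the table, 34 x 98 x 23 mm; origin at the centre of its underside; bystander

How it is judged (in metres and radians):
On the way, in this order (a step that is already met when the one before it is completed fails the run):
1. the short bush stands upright on the clamp's bed between jaw and vee, let go (z of bush_short in the frame of clamp_base between 0.009 and 0.015 m and angle between bush_short's own z axis and vertical below 0.06 rad and x of bush_short in the frame of clamp_base between -0.015 and 0.015 m and y of bush_short in the frame of clamp_base between 0.02 and 0.09 m and contact force between the fingers and bush_short below 0.1 N), for 0.2 s.
2. the bar is up and the jaw holds the bush home in the vee (z of bush_short in the frame of clamp_base between 0.009 and 0.015 m and angle between bush_short's own z axis and vertical below 0.06 rad and horizontal distance between bush_short and vee_seat below 0.003 m and y of jaw_face in the frame of clamp_base above 0.061 m and contact force between clamp_bar and bush_short above 0.3 N), for 0.2 s.
3. the wedge has jammed on the bar (all of step 2 and contact force between wedge and clamp_bar above 20 N), for 0.2 s.
At the end, for the whole second after the job is handed in: the short bush stands upright on the bed within 3 mm of its home in the vee, the jaw within 3 mm of its place and pressing on it with over 0.3 N, the wedge, let go, presses on the bar with more than 20 N, and bush, bar and wedge are untouched and at rest (all of step 3 and contact force between the fingers and bush_short below 0.1 N and contact force between the fingers and clamp_bar below 0.1 N and contact force between the fingers and wedge below 0.1 N and linear speed of each of bush_short, clamp_bar, wedge below 0.01 m/s).
It fails at once if the wedge is forced: pushed with more than 35 N (contact force between the fingers and wedge above 35 N).
It fails at once if the bush is crushed: more than 45 N between jaw and bush (contact force between clamp_bar and bush_short above 45 N).
It fails at once if a bystander is displaced by more than 20 mm (distance of any of bush_tall, pump, plug from where it was at the start of the episode above 0.02 m).
It also fails if it takes over 72 s, if anything falls off the work surface, if the arm or the gripper's body presses on something with over 40 N, if the wrist force passes 120 N, or if a joint passes its speed limit or range.

## Working session

There is one attempt and no reset: what is moved stays moved. The work goes in short steps, Python scripts to look and compute and a tool call to move; the robot and the scene stay as the last step left them, time stands still between calls to the robot, and variables do not carry over. Pictures are saved under pics/ and viewed, at most 10 in all, crops included, and the job is handed in when it is done.

Besides the shell and the picture viewer there is one more tool, called in YAML: its name, and indented under it one key for each argument. step_arm: Moves the arm, as the interface text tells. Its arguments: {"type":"object","properties":{"commands":{"type":"string"},"newtons":{"type":"number"}},"required":["commands"]}

```bash
mkdir -p pics; ls
cat > h.py <<'E'
from rig import *
import numpy as np, cv2
from scipy.spatial.transform import Rotation as R
def ray(cam,xy,m=None):
    m=m or camera_model(cam); K=np.array(m["mtx"]);
    d=np.array(m["rotation"])@np.linalg.solve(K,[xy[0],xy[1],1.]); return np.array(m["eye"]),d
def hit(cam,xy,z,m=None):
    e,d=ray(cam,xy,m); return e+d*(z-e[2])/d[2]
def proj(cam,p,m=None):
    m=m or camera_model(cam); q=np.array(m["mtx"])@np.array(m["rotation"]).T@(np.array(p)-np.array(m["eye"])); return q[:2]/q[2]
def save(im,n): cv2.imwrite("pics/"+n,im[:,:,::-1])
E
python3 - <<'E'
from h import *
s=sense(); print(s)
zs=dict(vee_seat=12,bridge_mid=30,jaw_face=35,bar_push=55,wedge_tab=56,wedge_nose=30,bush_short=0,bush_tall=0,pump=0,plug=0,clamp_base=0)
ims=[]
for c in ("top","scene"):
    m=camera_model(c); im=capture(c); ims.append(im)
    print(c,np.round(m["eye"]),np.round(m["rotation"],3).tolist())
    for l,z in zs.items():
        r=spot_point(c,l)
        print(l,[(round(a["score"],2),np.round(a["xy"]).tolist(),np.round(hit(c,a["xy"],z,m)[:2],1).tolist()) for a in r[:2]])
save(ims[0],"top.png");save(ims[1],"scene.png")
E
```

```text
pics
{'time_s': 0.0, 'joints': array([-2.23420538e-01,  3.13447599e-01,  1.49847724e+00,  2.38648205e-05,
        1.33098076e+00, -2.23381196e-01]), 'dq': array([-1.63174961e-03, -9.03509247e-05,  8.00751228e-04, -4.62538238e-04,
        1.08594265e-03,  3.53065853e-04]), 'tau': array([-5.78409599e-04, -4.12261176e+01, -2.59742296e+01, -3.58453699e-04,
        4.11797926e-03, -1.23038126e-05]), 'eef_pos': array([5.24755541e+02, 3.82611094e-02, 2.47721172e+02]), 'ee_rot': array([-5.61675101e-04,  7.07122548e-01,  7.07090710e-01, -3.40011150e-04]), 'force': array([0.24896189, 0.58728726, 0.06646488]), 'wrist_torque': array([-0.0622094 , -0.01512636,  0.00372821]), 'grip_force': 0.0, 'grip_width': 0.9993970799329609}
top [ 482. -130. 1129.] [-0.026, 0.71, -0.703, 0.032]Traceback (most recent call last):
  File "<stdin>", line 10, in <module>
  File "h.py", line 8, in hit
    e,d=ray(cam,xy,m); return e+d*(z-e[2])/d[2]
        ~~~^^^^^^^^^^
  File "h.py", line 6, in ray
    d=np.array(m["rotation"])@np.linalg.solve(K,[xy[0],xy[1],1.]); return np.array(m["eye"]),d
      ~~~~~~~~~~~~~~~~~~~~~~~^~~~~~~~~~~~~~~~~~~~~~~~~~~~~~~~~~~~
ValueError: matmul: Input operand 1 has a mismatch in its core dimension 0, with gufunc signature (n?,k),(k,m?)->(n?,m?) (size 3 is different from 4)
```

```bash
sed -i 's/^def ray/def Q(q): w,x,y,z=q; return R.from_quat([x,y,z,w]).as_matrix()\ndef ray/; s/np.array(m\["rotation"\])/Q(m["rotation"])/g' h.py
python3 - <<'E'
from h import *
zs=dict(vee_seat=12,bridge_mid=30,jaw_face=35,bar_push=55,wedge_tab=56,wedge_nose=30,bush_short=0,bush_tall=0,pump=0,plug=0,clamp_base=0)
ims=[]
for c in ("top","scene"):
    m=camera_model(c); im=capture(c); ims.append(im)
    print(c,np.round(m["eye"]),np.round(m["rotation"],3).tolist())
    for l,z in zs.items():
        r=spot_point(c,l)
        print(l,[(round(a["score"],2),np.round(a["xy"]).tolist(),np.round(hit(c,a["xy"],z,m)[:2],1).tolist()) for a in r[:2]])
save(ims[0],"top.png");save(ims[1],"scene.png")
E
```

```text
top [ 482. -130. 1129.] [-0.026, 0.71, -0.703, 0.032]
vee_seat [(0.59, [300.0, 260.0], [471.6, -177.5]), (0.57, [250.0, 207.0], [595.2, -60.6])]
bridge_mid [(0.69, [308.0, 218.0], [567.9, -195.1]), (0.56, [247.0, 205.0], [597.9, -54.0])]
jaw_face [(0.68, [278.0, 212.0], [581.2, -125.4])]
bar_push [(0.84, [357.0, 226.0], [547.9, -304.3]), (0.72, [274.0, 214.0], [575.6, -115.6])]
wedge_tab [(0.59, [301.0, 261.0], [469.1, -178.1])]
wedge_nose []
bush_short [(0.42, [276.0, 210.0], [588.4, -121.5]), (0.34, [358.0, 226.0], [552.1, -316.1])]
bush_tall [(0.66, [183.0, 265.0], [456.1, 95.7])]
pump [(0.86, [172.0, 155.0], [718.8, 128.5])]
plug [(0.81, [386.0, 267.0], [455.6, -379.9]), (0.38, [305.0, 233.0], [534.3, -190.4])]
clamp_base [(0.97, [284.0, 213.0], [581.6, -139.6])]
scene [ 111. -534.  728.] [-0.338, 0.849, -0.379, 0.148]
vee_seat [(0.81, [262.0, 213.0], [582.9, -54.4])]
bridge_mid [(0.95, [302.0, 243.0], [564.5, -192.6]), (0.35, [178.0, 216.0], [437.5, 66.9])]
jaw_face []
bar_push []
wedge_tab [(0.6, [262.0, 260.0], [462.3, -172.3])]
wedge_nose []
bush_short [(0.71, [290.0, 251.0], [548.6, -173.0]), (0.6, [208.0, 183.0], [574.3, 127.6])]
bush_tall [(0.7, [176.0, 216.0], [448.8, 95.7]), (0.36, [303.0, 240.0], [591.6, -174.5])]
pump [(0.97, [246.0, 155.0], [719.1, 134.3])]
plug [(0.61, [345.0, 343.0], [454.1, -387.4])]
clamp_base [(0.72, [285.0, 235.0], [576.5, -133.9]), (0.61, [289.0, 252.0], [544.9, -173.0])]
```

View pics/top.png

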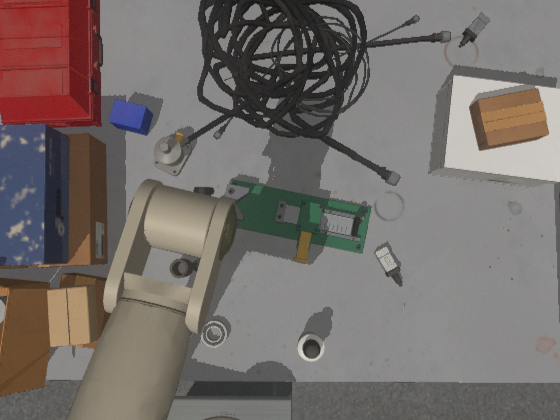

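View pics/scene.png

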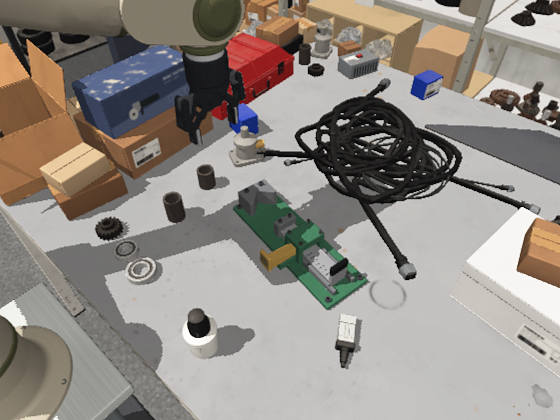

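step_arm:
  commands: "1 3 3 -2 0 0 0; 1 7 3 -4 0 0 0;1 7 3 -4 0 0 0;1 7 3 -4 0 0 0"

```text
time_s: 1.63
eef_pos: [555.3, 71.8, 289.3]
ee_rot: [0.001, 0.706, 0.708, 0.001]
force: [1.0, 0.2, -0.6]
grip_width: 1.0
grip_force: 0.0
```

Run:
```python
from h import *
zs=dict(vee_seat=12,bridge_mid=30,jaw_face=35,bush_short=0,bush_tall=0,clamp_base=0)
c="wrist"; m=camera_model(c); im=capture(c); print(sense()["eef_pos"],np.round(m["eye"]),np.round(Q(m["rotation"]),2).tolist())
for l,z in zs.items():
    r=spot_point(c,l)
    print(l,[(round(a["score"],2),np.round(a["xy"]).tolist(),np.round(hit(c,a["xy"],z,m)[:2],1).tolist()) for a in r[:2]])
for l in("bush_short","bush_tall"):
    for a in trace(c,l)[:2]: print(l,a["score"],a["rect"])
save(im,"w1.png")
```

```text
[554.93512325  70.39993738 288.25435132] [556. 144. 415.] [[1.0, 0.0, 0.0], [0.0, -0.96, -0.28], [0.0, 0.28, -0.96]]
vee_seat [(0.91, [303.0, 262.0], [597.6, -51.3])]
bridge_mid [(0.55, [282.0, 356.0], [567.4, -201.9])]
jaw_face [(0.63, [294.0, 313.0], [584.6, -121.1])]
bush_short [(0.8, [290.0, 136.0], [575.6, 127.9]), (0.26, [293.0, 314.0], [585.7, -146.2])]
bush_tall [(0.98, [197.0, 163.0], [449.5, 91.1]), (0.49, [211.0, 356.0], [450.0, -227.2])]
clamp_base [(0.58, [292.0, 314.0], [584.1, -146.7])]
bush_short 0.56 [289.2, 140.3, 35.5, 38.5]
bush_tall 0.84 [190.4, 165.5, 44.9, 36.8]
```

View pics/w1.png

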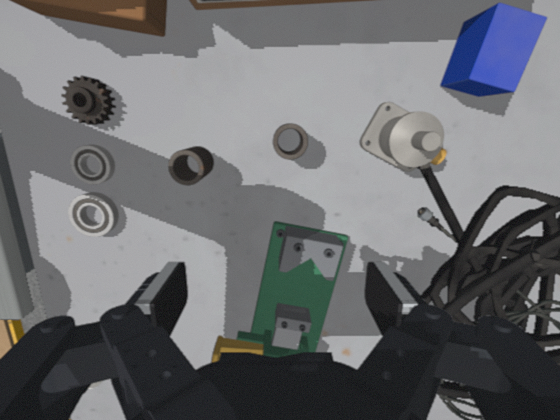

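Run:
```python
from h import *
m=camera_model("wrist"); im=capture("wrist"); s=sense()
print("rim",hit("wrist",(289.5,141),50,m), "mask rect c z25",hit("wrist",(289.2,140.3),25,m))
for p in((275,222),(349,236)): print(hit("wrist",p,12,m))
print(s["eef_pos"], s["ee_rot"])
g=cv2.cvtColor(im,cv2.COLOR_RGB2BGR)
a=cv2.resize(g[100:180,240:340],(600,480),interpolation=cv2.INTER_CUBIC); cv2.imwrite("pics/b.png",a)
b=cv2.resize(g[210:360,210:360],(600,600),interpolation=cv2.INTER_CUBIC); cv2.imwrite("pics/c.png",b)
```

```text
rim [572.03573339 121.72679764  50.        ] mask rect c z25 [572.72917789 121.23657347  25.        ]
[554.68145416   9.00675381  12.        ]
[659.75579549 -11.96122826  12.        ]
[554.97926697  69.54515653 288.1612287 ] [-7.35517077e-05  7.07347175e-01  7.06866298e-01 -6.93691112e-05]
```

View pics/c.png

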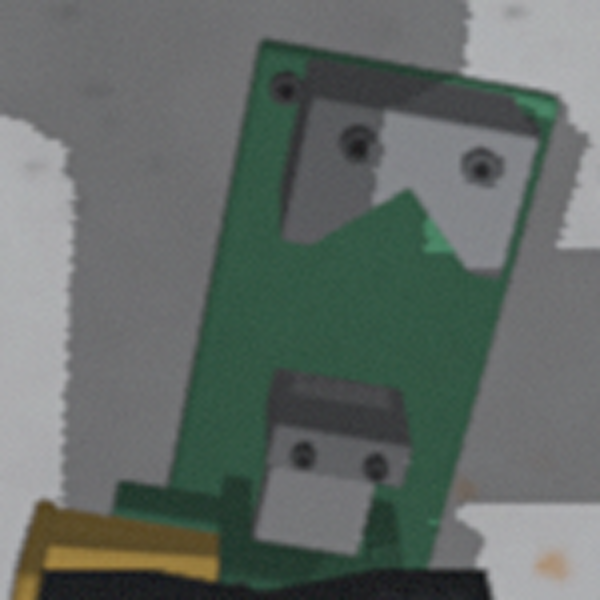

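Run:
```python
from h import *
m=camera_model("wrist")
f=lambda u,v,z: hit("wrist",(210+u/4,210+v/4),z,m)[:2]
A,B,C=f(265,41,12),f(556,97,12),f(170,485,12)
D=f(435,560,12)
print(A,B,C,D,np.linalg.norm(B-A))
y1=np.degrees(np.arctan2(*(B-A)[::-1])); y2=np.degrees(np.arctan2(*(A-C)[::-1]))-90; y3=np.degrees(np.arctan2(*(B-D)[::-1]))-90
print(y1,y2,y3)
yaw=np.radians((y1+y2+y3)/3); c,s=np.cos(yaw),np.sin(yaw); Rm=np.array([[c,-s],[s,c]])
O=(A+B)/2-Rm@[0,140]; print("yaw",yaw,"O",O)
print("apex in clamp",Rm.T@(f(408,190,52)-O),"jaw",Rm.T@(f(342,436,49)-O))
for n,p in dict(vee=(0,85),place=(0,52),bridge=(0,-60),jaw0=(0,0),bp=(0,-185)).items(): print(n,O+Rm@p)
```

```text
[556.51152343  11.69975128] [659.68221899  -9.18388575] [ 519.22329661 -171.22949217] [ 624.5411884  -206.57945222] 105.26309284963895
-11.443099639520128 -11.521307954666952 -10.094239569599068
yaw -0.1923274130877178 O [ 581.33672368 -136.16075048]
apex in clamp [  0.52250138 111.7808763 ] jaw [-0.52789502 14.17554852]
vee [597.58395611 -52.72797851]
place [591.27620705 -85.11952528]
bridge [ 569.86808903 -195.05447187]
jaw0 [ 581.33672368 -136.16075048]
bp [ 545.97510016 -317.74972477]
```

step_arm:
  commands: "1 -0.3 1.8 4 0 0 0; 1 -0.3 1.8 8 0 0 0;1 -0.3 1.8 11 0 0 0;1 -0.3 1.8 13 0 0 0;1 -0.3 1.8 13 0 0 0;1 -0.3 1.8 13 0 0 0"

```text
time_s: 2.63
eef_pos: [573.0, 66.9, 158.4]
ee_rot: [-0.0, 0.707, 0.707, -0.0]
force: [-0.4, -0.5, 0.8]
grip_width: 0.998
grip_force: 0.0
```

Run:
```python
from h import *
c="wrist"; m=camera_model(c); im=capture(c); print(sense()["eef_pos"])
for a in trace(c,"bush_short")[:2]:
    k=a["mask"].astype(np.uint8); print(a["score"],a["rect"]); 
    print("c z50",hit(c,a["rect"][:2],50,m))
    # fit: project the tube and match bounding box
    from scipy.optimize import least_squares
    t=np.linspace(0,6.28,60)
    def box(p):
        P=np.array([proj(c,(p[0]+21*np.cos(u),p[1]+21*np.sin(u),z),m) for u in t for z in(0,50)])
        return np.r_[P.min(0),P.max(0)]
    r=a["rect"]; b=np.array([r[0]-r[2]/2,r[1]-r[3]/2,r[0]+r[2]/2,r[1]+r[3]/2])
    s=least_squares(lambda p:box(p)-b,[573,122]); print(s.x,s.fun)
print([(a["score"],hit(c,a["xy"],0,m)) for a in spot_point(c,"bush_short")[:1]])
```

```text
[573.62995784  66.84225262 159.68888033]
0.57 [276.9, 143.1, 54.0, 58.9]
c z50 [574.85550582 124.62654618  50.        ]
[574.85185314 124.11656579] [-0.68664593  1.07838827  0.68754909 -1.15870038]
[(0.81, array([571.56480851, 126.52351792,   0.        ]))]
```

step_arm:
  commands: "1 3 0.15 0 0 0 0.1; 1 5.75 0.15 1 0 0 0.195;1 5.75 0.15 3 0 0 0.195;1 5.75 0.15 6 0 0 0.195;1 5.75 0.15 9 0 0 0.195;1 5.75 0.15 11.5 0 0 0.195;1 5.75 0.15 11.9 0 0 0.195;1 5.75 0.15 11.9 0 0 0.195;0.4 5.75 0.15 11.9 0 0 0.195;0.4 5.75 0.15 11.9 0 0 0.195;0.4 5.75 0.15 11.9 0 0 0.195;0.4 5.75 0.15 11.9 0 0 0.195;0.4 5.75 0.15 11.9 0 0 0.195;0.4 5.75 0.15 11.9 0 0 0.195;0.4 5.75 0.15 11.9 0 0 0.195;0.4 5.75 0.15 11.9 0 0 0.195"
  newtons: 40

```text
time_s: 4.12
eef_pos: [575.0, 124.5, 40.9]
ee_rot: [0.001, 0.773, 0.635, 0.001]
force: [-2.5, 0.1, 7.7]
grip_width: 0.47
grip_force: 40.0
```

step_arm:
  commands: "0.4 0 0 -3 0 0 0;0.4 0 0 -6.5 0 0 0;0.4 -2 1 -8.5 0 0 0;0.4 -5 2 -8.5 0 0 0;0.4 -8.5 3 -8.5 0 0 0;0.4 -12 4 -8.5 0 0 0;0.4 -15.5 5 -8.5 0 0 0;0.4 -18.5 5.72 -8.5 0 0 0;0.4 -20.04 5.72 -8.5 0 0 0;0.4 -20.04 5.72 -8.5 0 0 0;0.4 -20.04 5.72 -6 0 0 0;0.4 -20.04 5.72 -4 0 0 0;0.4 -20.04 5.72 -4 0 0 0;0.4 -20.04 5.72 -4 0 0 0"

```text
time_s: 5.28
eef_pos: [591.5, -82.3, 79.1]
ee_rot: [-0.001, 0.772, 0.635, -0.0]
force: [-0.3, -0.5, -2.6]
grip_width: 0.467
grip_force: 42.1
```

Run:
```python
from h import *
s=sense();print(s["eef_pos"],s["grip_width"],s["grip_force"])
a=capture("wrist");b=capture("scene")
b=cv2.resize(b[160:320,200:400],(560,448),interpolation=cv2.INTER_CUBIC)
im=np.zeros((600,800,3),np.uint8); a=cv2.resize(a[60:420,60:500],(400,327)); im[:327,:400]=a; im[:320,400:]=cv2.resize(b,(400,320)); save(im[:330],"p.png")
c="wrist";m=camera_model(c)
for l,z in(("vee_seat",12),("jaw_face",35)): print(l,[(round(q["score"],2),hit(c,q["xy"],z,m)[:2]) for q in spot_point(c,l)[:1]])
```

```text
[591.49433383 -82.34088361  79.14608546] 0.4670540908365719 42.13746999339037
vee_seat [(0.69, array([598.34940397, -56.25610902]))]
jaw_face []
```

View pics/p.png

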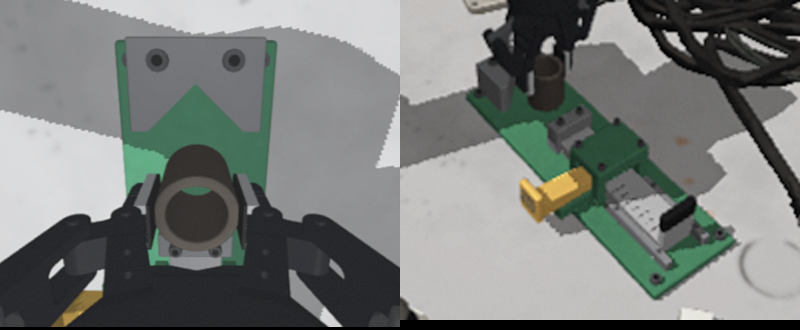

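step_arm:
  commands: "0.4 0 0 1.5 0 0 0;0.4 0 0 2.3 0 0 0;0.4 0 0 2.6 0 0 0;0.4 0 0 2.7 0 0 0;0.4 0 0 2.7 0 0 0;0.4 0 0 2.7 0 0 0"

```text
time_s: 5.98
eef_pos: [592.0, -83.2, 52.9]
ee_rot: [0.0, 0.773, 0.635, 0.0]
force: [-2.0, 1.1, 1.3]
grip_width: 0.472
grip_force: 42.6
```

step_arm:
  commands: "0.7 0 0 0 0 0 0;0.7 0 0 0 0 0 0;0.7 0 0 0 0 0 0;0.7 0 0 0 0 0 0;0.7 0 0 -1 0 0 0;0.7 0 0 -3 0 0 0;0.7 0 0 -6 0 0 0;0.7 -2 0 -10 0 0 0;0.7 -4 0 -12 0 0 0;0.7 -4 0 -12 0 0 0;0.7 -4 0 -12 0 0 0"

```text
time_s: 6.9
eef_pos: [584.3, -123.3, 174.0]
ee_rot: [0.001, 0.773, 0.634, 0.001]
force: [-0.2, 0.3, -0.4]
grip_width: 0.699
grip_force: 0.0
```

Run:
```python
from h import *
print(sense()["eef_pos"])
a=capture("wrist"); c="wrist";m=camera_model(c)
for l,z in(("vee_seat",12),("jaw_face",35),("bush_short",12)): print(l,[(round(q["score"],2),hit(c,q["xy"],z,m)[:2]) for q in spot_point(c,l)[:1]])
q=trace(c,"bush_short")
if q: print(q[0]["score"],q[0]["rect"])
b=capture("scene"); c="scene"; m=camera_model(c)
for l,z in(("vee_seat",12),("bridge_mid",30),("bar_push",55),("wedge_tab",56)): print(l,[(round(q["score"],2),hit(c,q["xy"],z,m)[:2]) for q in spot_point(c,l)[:2]])
im=np.zeros((420,800,3),np.uint8); im[:,:420]=a[:,70:490]; im[:,420:]=cv2.resize(b[160:320,220:380],(380,420),interpolation=cv2.INTER_CUBIC); save(im,"p2.png")
```

```text
[ 584.31123467 -123.29514556  173.98437788]
vee_seat [(0.83, array([594.21217441, -49.85988808]))]
jaw_face [(0.81, array([ 582.07666147, -117.49606292]))]
bush_short [(0.61, array([592.97427065, -83.8259334 ]))]
0.61 [276.4, 164.6, 53.7, 55.2]
vee_seat [(0.65, array([586.96583993, -51.23175998]))]
bridge_mid [(0.58, array([ 565.30603277, -191.11488203]))]
bar_push [(0.56, array([ 558.54262521, -298.61896087]))]
wedge_tab []
```

View pics/p2.png

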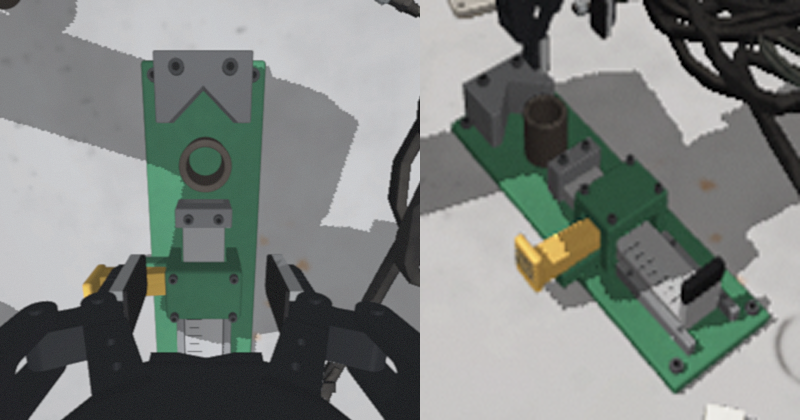

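step_arm:
  commands: "0 -3 0 0 0 0 0;0 -6 0 0 0 0 0;0 -9.5 0 0 0 0 0;0 -13 0 0 0 0 0;0 -16.5 0 0 0 0 0;0 -20 0 0 0 0 0;0 -22.5 0 0 0 0 0;0 -23.4 0 0 0 0 0;0 -23.4 0 3 0 0 0;0 -23.4 0 6 0 0 0;0 -23.4 0 9 0 0 0;0 -23.4 0 10.5 0 0 0;0 -23.4 0 11 0 0 0;0 -23.4 0 11 0 0 0;0 -23.4 0 11 0 0 0"
  newtons: 30

```text
time_s: 8.65
eef_pos: [539.3, -352.0, 63.4]
ee_rot: [0.001, 0.772, 0.635, 0.0]
force: [-0.2, 0.4, 0.4]
grip_width: -0.002
grip_force: 0.0
```

Run:
```python
from h import *
s=sense();print(s["eef_pos"],s["grip_width"],s["force"])
a=capture("wrist");b=capture("scene");c="wrist";m=camera_model(c)
O=np.array([581.3,-136.2]);c_,s_=np.cos(-.193),np.sin(-.193);Rm=np.array([[c_,-s_],[s_,c_]])
for l,z in(("bar_push",55),("bridge_mid",30),("jaw_face",35),("wedge_tab",56)): print(l,[(round(q["score"],2),Rm.T@(hit(c,q["xy"],z,m)[:2]-O)) for q in spot_point(c,l)[:1]])
im=np.zeros((420,800,3),np.uint8); im[:,:420]=a[:,70:490]; im[:,420:]=cv2.resize(b[160:320,220:380],(380,420),interpolation=cv2.INTER_CUBIC); save(im,"p3.png")
```

```text
[ 539.33279243 -352.00880862   63.44915778] -0.001629181544291858 [-0.1549855   0.41087823  0.36339798]
bar_push [(0.72, array([  -1.23577467, -171.57942492]))]
bridge_mid []
jaw_face []
wedge_tab []
```

View pics/p3.png

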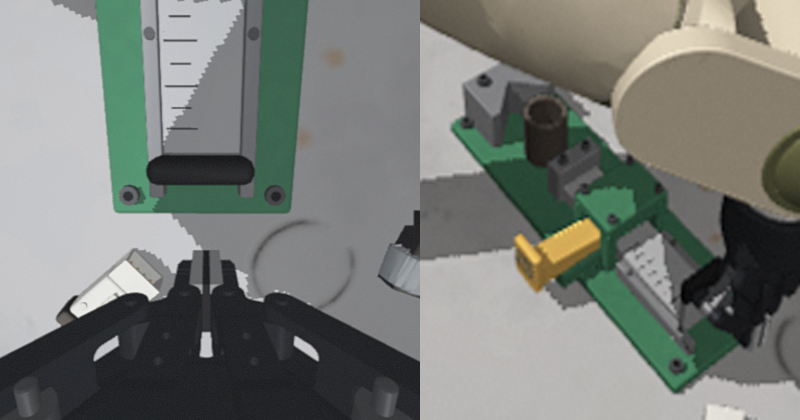

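step_arm:
  commands: "0 1 0 0 0 0 0;0 2 0 0 0 0 0;0 2.7 0 0 0 0 0;0 3 0 0 0 0 0;0 3.2 0 0 0 0 0;0 3.4 0 0 0 0 0;0 3.6 0 0 0 0 0;0 3.8 0 0 0 0 0;0 4 0 0 0 0 0;0 4.2 0 0 0 0 0;0 4.4 0 0 0 0 0;0 4.6 0 0 0 0 0;0 4.8 0 0 0 0 0;0 5 0 0 0 0 0;0 5.2 0 0 0 0 0;0 5.4 0 0 0 0 0;0 5.5 0 0 0 0 0;0 5.5 0 0 0 0 0"

```text
time_s: 10.45
eef_pos: [549.4, -297.7, 62.3]
ee_rot: [-0.0, 0.773, 0.635, 0.0]
force: [0.3, -1.5, -1.4]
grip_width: -0.003
grip_force: 0.8
```

step_arm:
  commands: "0 0.1 0 0 0 0 0;0 0.2 0 0 0 0 0;0 0.3 0 0 0 0 0;0 0.4 0 0 0 0 0;0 0.5 0 0 0 0 0;0 0.65 0 0 0 0 0;0 0.8 0 0 0 0 0;0 0.95 0 0 0 0 0;0 1.1 0 0 0 0 0;0 1.25 0 0 0 0 0;0 1.4 0 0 0 0 0;0 1.55 0 0 0 0 0;0 1.7 0 0 0 0 0;0 1.85 0 0 0 0 0;0 2 0 0 0 0 0;0 2.1 0 0 0 0 0;0 2.1 0 0 0 0 0"

```text
time_s: 11.87
eef_pos: [553.5, -277.1, 62.3]
ee_rot: [-0.0, 0.773, 0.635, 0.0]
force: [0.5, -2.7, -1.3]
grip_width: -0.002
grip_force: 1.3
```

Run:
```python
from h import *
s=sense();print(s["eef_pos"],s["force"])
b=capture("scene")
save(cv2.resize(b[160:320,220:380],(500,500),interpolation=cv2.INTER_CUBIC),"p4.png")
c="scene";m=camera_model(c)
q=trace(c,"bush_short");print([(a["score"],a["rect"]) for a in q[:1]])
O=np.array([581.3,-136.2])
for y in(54,75,85):
    print(y,proj(c,(O[0]+.193*y,O[1]+.981*y,62),m))
```

```text
[ 553.50690415 -277.11470807   62.30114104] [ 0.49881046 -2.65753352 -1.27617909]
[(0.88, [269.0, 202.1, 15.2, 26.4])]
54 [272.86227288 201.59496763]
75 [267.33855809 196.32561497]
85 [264.75530383 193.86131725]
```

View pics/p4.png

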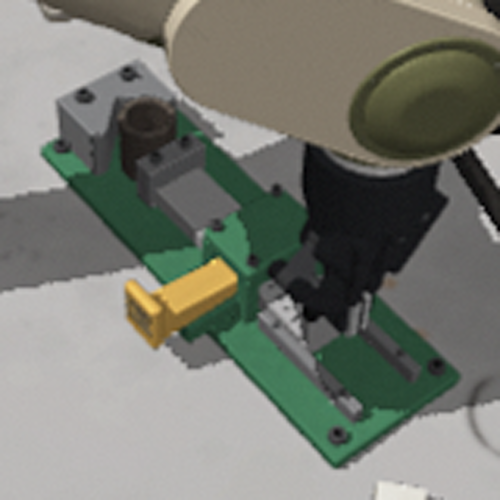

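step_arm:
  commands: "0 0.15 0 0 0 0 0;0 0.3 0 0 0 0 0;0 0.45 0 0 0 0 0;0 0.6 0 0 0 0 0;0 0.7 0 0 0 0 0;0 0.8 0 0 0 0 0;0 0.8 0 0 0 0 0"

```text
time_s: 12.55
eef_pos: [555.0, -269.3, 62.3]
ee_rot: [-0.0, 0.773, 0.635, 0.0]
force: [-0.5, -3.1, -0.9]
grip_width: 0.004
grip_force: 1.5
```

step_arm:
  commands: "0 0.05 0 0 0 0 0;0 0.1 0 0 0 0 0;0 0.1 0 0 0 0 0;0 0.1 0 0 0 0 0"

```text
time_s: 12.88
eef_pos: [555.2, -268.6, 62.3]
ee_rot: [-0.0, 0.773, 0.635, -0.0]
force: [-0.7, -3.6, 0.7]
grip_width: -0.001
grip_force: 2.0
```

step_arm:
  commands: "0 0.05 0 0 0 0 0;0 0.1 0 0 0 0 0;0 0.1 0 0 0 0 0;0 0.1 0 0 0 0 0"

```text
time_s: 13.22
eef_pos: [555.2, -268.4, 62.3]
ee_rot: [0.0, 0.773, 0.635, -0.0]
force: [-1.4, -7.9, -0.7]
grip_width: 0.002
grip_force: 4.0
```

step_arm:
  commands: "0 0.05 0 0 0 0 0;0 0.1 0 0 0 0 0;0 0.15 0 0 0 0 0;0 0.2 0 0 0 0 0;0 0.2 0 0 0 0 0;0 0.2 0 0 0 0 0"

```text
time_s: 13.72
eef_pos: [555.2, -268.2, 62.4]
ee_rot: [0.002, 0.773, 0.635, -0.001]
force: [-2.9, -16.9, -2.9]
grip_width: -0.002
grip_force: 8.4
```

Run:
```python
from h import *
s=sense();print(s["eef_pos"],s["force"])
b=capture("scene")
save(cv2.resize(b[160:260,220:320],(500,500),interpolation=cv2.INTER_CUBIC),"p5.png")
```

```text
[ 555.2493119  -268.21800836   62.39771848] [ -2.91609365 -16.9118324   -2.89961661]
```

View pics/p5.png

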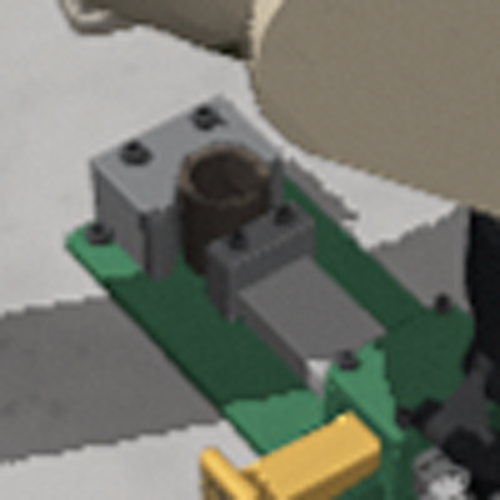

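step_arm:
  commands: "0 -0.1 0 0 0 0 0;0 -0.3 0 0 0 0 0;0 -0.6 0 0 0 0 0;0 -1.5 0 0 0 0 0;0 -3 0 0 0 0 0;0 -3 0 -3 0 0 0;0 -3 0 -6 0 0 0.12;0 -3 0 -9 0 0 0.24;0 -1.5 -1.5 -10 0 0 0.36;0 0 -4 -10 0 0 0.48;0 2 -6 -10 0 0 0.6;0 4 -8 -10 0 0 0.72;0 6 -10 -10 0 0 0.84;0 7.2 -12 -10 0 0 0.96;0 7.2 -14 -10 0 0 1.08;0 7.2 -15 -10 0 0 1.2;0 7.2 -15 -10 0 0 1.32;0 7.2 -15 -10 0 0 1.44;0 7.2 -15 -10 0 0 1.571;0 7.2 -15 -10 0 0 1.571"

```text
time_s: 15.43
eef_pos: [422.5, -166.7, 162.5]
ee_rot: [-0.0, 0.995, -0.1, 0.0]
force: [-0.3, -0.6, 0.5]
grip_width: -0.001
grip_force: 0.0
```

Run:
```python
from h import *
s=sense();print(s["eef_pos"],s["joints"],s["force"])
O=np.array([581.3,-136.2]);c_,s_=np.cos(-.193),np.sin(-.193);Rm=np.array([[c_,-s_],[s_,c_]])
print("tcp clamp",Rm.T@(s["eef_pos"][:2]-O))
for c in("wrist","scene"):
    capture(c);m=camera_model(c)
    for l,z in(("wedge_tab",56),("vee_seat",12),("bush_short",12),("jaw_face",35),("bridge_mid",30)): print(c,l,[(round(q["score"],2),Rm.T@(hit(c,q["xy"],z,m)[:2]-O)) for q in spot_point(c,l)[:2]])
```

```text
[ 422.53138792 -166.72334883  162.51356384] [-6.34830980e-01  2.51895775e-01  1.82113802e+00  1.80310334e-04
  1.06832801e+00  1.13616097e+00] [-0.32306708 -0.56239623  0.52359776]
tcp clamp [-149.96629137  -60.4090925 ]
wrist wedge_tab [(0.87, array([-105.10499569,  -60.95013771]))]
wrist vee_seat [(0.89, array([-1.6666811 , 86.07803205]))]
wrist bush_short [(0.57, array([ 1.45502193, 82.24818756]))]
wrist jaw_face [(0.66, array([-1.07741592, 63.81994352]))]
wrist bridge_mid []
scene wedge_tab [(0.97, array([-108.16270005,  -61.07381867]))]
scene vee_seat [(0.57, array([-3.04688283, 82.7016328 ])), (0.33, array([-169.04907773,  192.5955254 ]))]
scene bush_short [(0.57, array([ 5.62432812, 81.01700119]))]
scene jaw_face [(0.77, array([-4.054071  , 58.42512874])), (0.4, array([ -90.17792285, -279.91002343]))]
scene bridge_mid [(0.66, array([  3.6182199 , -57.05148319])), (0.25, array([  10.0644279 , -105.86696132]))]
```

step_arm:
  commands: "0 0 0 3 0 0 0;0 0 0 6 0 0 0;0 0 0 9 0 0 0;0 0 0 10 0 0 0;0 0.5 0 10 0 0 0;0 1 0 10 0 0 0;0 1.5 0 10 0 0 0;0 2 0 10 0 0 0;0 2.3 0 10 0 0 0;0 2.5 0 10 0 0 0;0 2.7 0 10 0 0 0;0 2.85 0 10 0 0 0;0 3 0 10 0 0 0;0 3.15 0 10 0 0 0;0 3.3 0 10 0 0 0;0 3.45 0 10 0 0 0;0 3.6 0 10 0 0 0;0 3.75 0 10 0 0 0;0 3.9 0 10 0 0 0;0 3.9 0 10 0 0 0"

```text
time_s: 17.7
eef_pos: [460.7, -173.5, 62.2]
ee_rot: [-0.0, 0.995, -0.097, -0.0]
force: [-1.2, 0.9, 0.4]
grip_width: -0.005
grip_force: 0.3
```

step_arm:
  commands: "0 0.1 0 0 0 0 0;0 0.2 0 0 0 0 0;0 0.3 0 0 0 0 0;0 0.4 0 0 0 0 0;0 0.5 0 0 0 0 0;0 0.5 0 0 0 0 0"

```text
time_s: 18.2
eef_pos: [466.0, -174.6, 62.3]
ee_rot: [0.0, 0.995, -0.097, 0.0]
force: [-0.1, -0.3, 0.7]
grip_width: 0.003
grip_force: 0.0
```

step_arm:
  commands: "0 0.1 0 0 0 0 0;0 0.2 0 0 0 0 0;0 0.3 0 0 0 0 0;0 0.4 0 0 0 0 0;0 0.4 0 0 0 0 0"

```text
time_s: 18.62
eef_pos: [469.8, -175.4, 62.3]
ee_rot: [0.0, 0.995, -0.097, 0.0]
force: [0.6, 0.0, 0.5]
grip_width: 0.0
grip_force: 0.0
```

step_arm:
  commands: "0 0.1 0 0 0 0 0;0 0.2 0 0 0 0 0;0 0.3 0 0 0 0 0;0 0.4 0 0 0 0 0;0 0.4 0 0 0 0 0"

```text
time_s: 19.03
eef_pos: [473.8, -176.2, 62.3]
ee_rot: [0.0, 0.995, -0.097, 0.0]
force: [1.1, 0.9, 0.4]
grip_width: -0.001
grip_force: 0.0
```

step_arm:
  commands: "0 0.1 0 0 0 0 0;0 0.2 0 0 0 0 0;0 0.3 0 0 0 0 0;0 0.4 0 0 0 0 0;0 0.4 0 0 0 0 0"

```text
time_s: 19.45
eef_pos: [477.7, -176.9, 62.3]
ee_rot: [0.0, 0.995, -0.097, 0.0]
force: [0.3, -0.5, 0.1]
grip_width: -0.002
grip_force: 0.0
```

step_arm:
  commands: "0 0.1 0 0 0 0 0;0 0.2 0 0 0 0 0;0 0.3 0 0 0 0 0;0 0.4 0 0 0 0 0;0 0.4 0 0 0 0 0"

```text
time_s: 19.87
eef_pos: [481.6, -177.7, 62.3]
ee_rot: [0.0, 0.995, -0.097, 0.0]
force: [0.6, -1.0, -0.4]
grip_width: 0.001
grip_force: 0.0
```

Run:
```python
from h import *
s=sense()
O=np.array([581.3,-136.2]);c_,s_=np.cos(-.193),np.sin(-.193);Rm=np.array([[c_,-s_],[s_,c_]])
print("tcp clamp",Rm.T@(s["eef_pos"][:2]-O))
for c in("wrist","scene"):
    capture(c);m=camera_model(c)
    for l,z in(("wedge_tab",56),("wedge_nose",30)): print(c,l,[(round(q["score"],2),Rm.T@(hit(c,q["xy"],z,m)[:2]-O)) for q in spot_point(c,l)[:2]])
```

```text
tcp clamp [-89.90212085 -59.81356049]
wrist wedge_tab [(0.96, array([-79.18314894, -61.63628929])), (0.15, array([-5.86266752, 27.723756  ]))]
wrist wedge_nose []
scene wedge_tab []
scene wedge_nose [(0.57, array([-15.75535257, -16.96522358]))]
```

step_arm:
  commands: "0 0.1 0 0 0 0 0;0 0.2 0 0 0 0 0;0 0.3 0 0 0 0 0;0 0.4 0 0 0 0 0;0 0.4 0 0 0 0 0"

```text
time_s: 20.58
eef_pos: [485.5, -178.5, 62.3]
ee_rot: [0.0, 0.995, -0.097, 0.0]
force: [0.3, 0.8, 0.1]
grip_width: 0.001
grip_force: 0.0
```

step_arm:
  commands: "0 0.1 0 0 0 0 0;0 0.2 0 0 0 0 0;0 0.3 0 0 0 0 0;0 0.4 0 0 0 0 0;0 0.4 0 0 0 0 0"

```text
time_s: 21.0
eef_pos: [489.5, -179.2, 62.3]
ee_rot: [0.0, 0.995, -0.097, 0.0]
force: [-0.6, -0.3, 0.5]
grip_width: -0.001
grip_force: 0.1
```

step_arm:
  commands: "0 0.1 0 0 0 0 0;0 0.2 0 0 0 0 0;0 0.3 0 0 0 0 0;0 0.3 0 0 0 0 0"

```text
time_s: 21.33
eef_pos: [492.4, -179.8, 62.3]
ee_rot: [0.0, 0.995, -0.097, 0.0]
force: [-1.1, 0.8, -0.3]
grip_width: -0.004
grip_force: 0.1
```

Nose is now near 60; going on in 3 mm steps.

step_arm:
  commands: "0 0.1 0 0 0 0 0;0 0.2 0 0 0 0 0;0 0.3 0 0 0 0 0;0 0.3 0 0 0 0 0"

```text
time_s: 21.67
eef_pos: [495.4, -180.4, 62.3]
ee_rot: [0.0, 0.995, -0.097, 0.0]
force: [0.5, 0.9, 0.4]
grip_width: 0.004
grip_force: 0.0
```

step_arm:
  commands: "0 0.1 0 0 0 0 0;0 0.2 0 0 0 0 0;0 0.3 0 0 0 0 0;0 0.3 0 0 0 0 0"

```text
time_s: 22.0
eef_pos: [498.3, -181.0, 62.3]
ee_rot: [0.0, 0.995, -0.097, 0.0]
force: [0.1, -0.7, -0.2]
grip_width: -0.003
grip_force: 0.0
```

step_arm:
  commands: "0 0.1 0 0 0 0 0;0 0.2 0 0 0 0 0;0 0.3 0 0 0 0 0;0 0.3 0 0 0 0 0"

```text
time_s: 22.33
eef_pos: [501.2, -181.6, 62.3]
ee_rot: [0.0, 0.995, -0.097, 0.0]
force: [0.2, -0.8, -0.3]
grip_width: -0.003
grip_force: 0.0
```

step_arm:
  commands: "0 0.1 0 0 0 0 0;0 0.2 0 0 0 0 0;0 0.3 0 0 0 0 0;0 0.3 0 0 0 0 0"

```text
time_s: 22.67
eef_pos: [504.2, -182.1, 62.3]
ee_rot: [0.0, 0.995, -0.097, 0.0]
force: [0.7, 0.5, -0.1]
grip_width: 0.002
grip_force: 0.0
```

step_arm:
  commands: "0 0.1 0 0 0 0 0;0 0.2 0 0 0 0 0;0 0.3 0 0 0 0 0;0 0.3 0 0 0 0 0"

```text
time_s: 23.0
eef_pos: [505.1, -182.0, 61.9]
ee_rot: [-0.001, 0.995, -0.097, -0.003]
force: [-12.6, 2.6, 6.5]
grip_width: 0.001
grip_force: 6.1
```

step_arm:
  commands: "0 0.1 0 0 0 0 0;0 0.2 0 0 0 0 0;0 0.2 0 0 0 0 0"

```text
time_s: 23.25
eef_pos: [505.6, -181.9, 61.6]
ee_rot: [-0.001, 0.995, -0.097, -0.005]
force: [-21.3, 5.1, 10.8]
grip_width: -0.002
grip_force: 10.4
```

step_arm:
  commands: "0 0 0 0 0 0 0;0 0 0 0 0 0 0;0 0 0 0 0 0 0"

```text
time_s: 23.5
eef_pos: [505.5, -181.8, 61.6]
ee_rot: [-0.001, 0.995, -0.097, -0.005]
force: [-20.3, 3.0, 10.1]
grip_width: -0.001
grip_force: 10.3
```

step_arm:
  commands: "0 -0.1 0 0 0 0 0;0 -0.3 0 0 0 0 0;0 -0.5 0 0 0 0 0;0 -1 0 0 0 0 0;0 -2 0 0 0 0 0;0 -4 0 0 0 0 0;0 -4 0 -3 0 0 0;0 -4 0 -6 0 0 0;0 -4 0 -10 0 0 0;0 -4 0 -10 0 0 0;0 -4 0 -10 0 0 0"

```text
time_s: 24.42
eef_pos: [470.3, -175.7, 164.1]
ee_rot: [0.001, 0.995, -0.097, 0.002]
force: [-0.2, 1.0, -0.1]
grip_width: -0.003
grip_force: 0.0
```

Run:
```python
from h import *
s=sense();print(s["eef_pos"],s["force"])
O=np.array([581.3,-136.2]);c_,s_=np.cos(-.193),np.sin(-.193);Rm=np.array([[c_,-s_],[s_,c_]])
a=capture("wrist");b=capture("scene");c="wrist";m=camera_model(c)
for l,z in(("wedge_tab",56),("wedge_nose",30),("jaw_face",35),("bush_short",12),("bar_push",55)): print(l,[(round(q["score"],2),Rm.T@(hit(c,q["xy"],z,m)[:2]-O)) for q in spot_point(c,l)[:1]])
im=np.zeros((420,800,3),np.uint8); im[:,:420]=a[:,70:490]; im[:,420:]=cv2.resize(b[160:320,220:380],(380,420),interpolation=cv2.INTER_CUBIC); save(im,"p6.png")
```

```text
[ 470.34421449 -175.74939737  164.08723982] [-0.21143879  0.95388084 -0.13398389]
wedge_tab [(0.69, array([-56.07008174, -58.74211411]))]
wedge_nose []
jaw_face [(0.75, array([-1.08400995, 63.19390109]))]
bush_short [(0.93, array([ 0.79693785, 83.17628595]))]
bar_push [(0.7, array([  -4.36778405, -120.10393394]))]
```

View pics/p6.png

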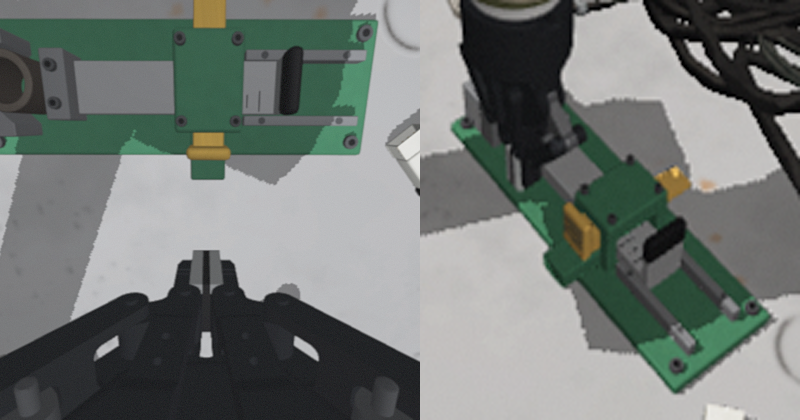

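```bash
python3 -c "
from rig import *
print(finish_job())"
```

```text
the job is handed in; nothing more can be done
None
```

I set the short bush home in the vee and pressed the jaw onto it with a bar push of about 17 N. I then jammed the wedge with a push of about 21 N and let go of everything. The job is handed in, with no verdict returned; jaw and wedge holding forces after release could not be measured directly.

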